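Lock the specimen box with a snap hook

ROBOT

A 6-joint arm with a two-finger parallel gripper is mounted at the origin on a cart in front of the work surface, level with it; the furniture and walls round the work are solid. World frame = base frame: x ahead of the robot, y to its left, z up, the work surface at z = 0. Lengths are in mm, angles in rad, forces in N, time in s.
With the tool pointing down it reaches from about 300 to 850 mm from the base axis. Payload 4.2 kg.
Tool frame: the origin (TCP) lies at the very end of the fingers, on their centre line; the grasp point (between the pads) lies 19 mm behind it (arm.grasp_offset is the z of the grasp point in the tool frame, in mm); z points along the fingers, y is the direction in which the jaws open and shut (so a half turn about z gives the same grasp; the last joint's range is limited). The gripper opens to 91 mm and grips with 3 to 60 N. Pads are 32 mm wide; open, the fingers measure 118 mm over their backs; the gripper's body (76 mm by 178 mm) begins 60 mm behind the grasp point.
Start: joints at [1.22, 0.32, 1.565, -0, 1.257, -0.02], TCP at [186.763, 543.841, 213.976] pointing down, gripper open.
Joint ranges: [-3.11, 3.11], [-0.84, 2.01], [0.21, 2.61], [-1.34, 4.49], [0.05, 2.63], [-2.56, 2.56]. Speed limits (rad/s): [2.57, 2.57, 3.14, 3.14, 3.14, 3.14].

INTERFACE

Orientations are given as a unit quaternion [x, y, z, w].
In Python, from bench import arm gives the robot as it stands. The module is installed in compiled form; this text tells all that it offers.
- The arm moves only by the shell command python3 -m jog 'ROWS' [OPENING]. ROWS is JSON, a list that holds one entry, the list of rows, each a list of 6 numbers: the shift along the tool's x, y, z in cm, then the turn, a rotation vector about the tool's x, y, z in rad. In form: [[[x, y, z, rx, ry, rz], ...]]. A call has exactly 10 rows; each row is the pose to reach, as a shift and turn from the pose commanded when the call began, along the tool's axes at that moment; what a row does not reach only later rows make up. A row lasts 1/12 s, in which the tool goes at most 41.7 mm and 7.16 degrees, less where a joint would pass 70% of its speed; a pose out of reach is approached as far as the arm can. A call with a gripper value outside its range is refused whole. OPENING is the opening in per cent of the stroke, from 0 (shut) to 100 (fully open), set as the call begins (- or left out, the last holds). The fingers move at their own pace and stop on an object; the grip force is fixed at half the most. Time passes only in rows, so rows that repeat a pose let the fingers close, or fill a call up. It gives the time, the measured TCP pose, the force and the opening at its end, in the units of the state.
- arm.observe(): the state, without advancing time (a new reading comes with each control period).
- arm.camera(name): name is "scene" or "top" or "wrist"; returns a dict with "color" (384x512x3 uint8, blue, green, red), "range_z" (384x512 float32, mm along the optical axis (not along the pixel's ray), 0 where there is no reading), "vertical_fov" (degrees; the focal length in pixels is half the picture's height over the tangent of half this angle, whatever the lens; pixels are square), "cx", "cy" (the principal point, pixels), "view" (4x4, takes a point from world to camera coordinates); the wrist camera has in their place "mount" (4x4, takes a point from camera to tool coordinates, whose origin is the TCP and whose axes are the flange's). Camera axes: x right, y down, z forward; pixel columns grow to the right and rows downward; lengths in mm; the calibration is good to about 2 mm. A picture is of the moment at which its call begins: read the wrist's pose just before it.
- arm.job_done(): hands the job in, once; it reports no verdict.
The state is a dict: "clock": time; "joint_positions": joint angles; "joint_vel": joint speeds; "joint_torque": joint torques, N m; "eef_pos": TCP position; "tcp_rot": TCP orientation; "contact_force": force on the tool from outside, world axes, zero at the start; "torque": the same for the moment, N m; "width": finger opening in mm.
Only numpy, scipy, OpenCV 4.12 (cv2) and the standard library are available. Lean on these libraries where they do the work, as an engineer would, in place of code of your own. Each camera call takes 0.05 s, during which the arm holds its last target.

TASK

Lock the specimen box: shut its lid so that the steel eye stands up through the slot in the lid, then take the snap hook out of its parking block and press it, gate first, onto the bar of the eye until the bar is inside the hook and the sprung gate has snapped shut behind it, and only then let go. Do not force it: never press or pull it against the box, lid or eye with more than 25 N. Leave the hook hanging on the eye and leave the things standing around the box where they are.

Things in the scene. Friction and masses are not known exactly. Their poses are not given: they have to be found in the camera images.
- box: Aluminium box fixed on the desk; origin at the centre of its underside. Tub 130 (x) x 170 (y) x 60 mm high; lid hinge along y at x = +65 mm. A steel lug on its -x side (x -63 to -99, y +-42 mm, top at 60 mm) carries the eye. Two small mounts lie loose in the tub.
- lid (a joint): Lid hinge, rad: 0 = shut, grows as the lid opens upward; starts 0.7 to 1.1. Stiff: the lid stays where it is left; about 4 N moves it 100 mm from the hinge. A 4 mm plate, top 65 mm above the desk when shut, 170 mm wide to 138 mm from the hinge, then a tongue 92 mm wide out to 174 mm with the slot for the eye (56 mm along y, 138 to 162 mm from the hinge).
- lid_hinge (a point): Point on the hinge line at mid width of the box, 60.5 mm above the desk; axes as the box.
- eye_mid (a point): Point of the box (box x -80, y 0, 110 mm up), axes as the box: NOMINAL centre of the eye's top bar. The real bar is 0 to 10 mm above or below it, as the eye is screwed in more or less; that is not measured: find the depth by feel or camera. Eye: rigid upright staple of 6 mm round bar, top bar along box y, straight for y +-14 mm, legs down at y +-20 mm.
- holder: Grey plastic parking block fixed on the desk, 92 x 46 mm, 30 mm high, with a slot 9.5 mm wide along its x axis in which the hook stands upright; origin at the centre of its underside. The hook's x axis is the block's x axis: its nose points away from the robot (within 0.4 rad), hidden in the slot.
- hook_grip (a point): Centre of the grip plate of the hook (0.1 to 0.17 kg), 53 mm above the hook's lowest point, 57 mm above the desk at the start. Hook lies in its own x-z plane, z up. Plate 36 (x) x 10 (y; grip across this) x 36 mm high. Below the plate: a closed frame of 8 mm round bar, 59 mm long in x, 37 mm high, whose under side is the gate and the nose.
- hook_pocket (a point): Centre of the hook's pocket, where the bar must end up; 35 mm below hook_grip, same axes. A caught bar's centre is within +-19 mm (x) and +-8 mm (z) of it. The frame's top rail is a hard stop for the bar at z = +8 mm from this point. Gate and nose centre lines at z = -14 mm: gate hinge at x = -19.5, gate end at x = +10.5, fixed nose from x = +10 mm on.
- gate (a joint): Gate angle, rad: 0 = shut against the nose; swings inward (up) only, to 1.1; a spring shuts it. Press the hook straight down with the bar at hook x = +2 to +7 mm (5 is best): the gate gives with about 3 to 8 N and springs shut beneath the bar once the bar's centre is at z = +3 to +7 mm from hook_pocket, 1 to 5 mm before the hard stop.
- objective_can: Bystander: small standing can, 38 mm wide, 56 mm high; origin under its centre.
- tape_roll: Bystander: tape roll 55 mm wide, 18 mm high; origin under its centre.
- dropper_bottle: Bystander: dropper bottle 30 mm wide, 118 mm high; origin under its centre.

How it is judged (in metres and radians):
On the way, in this order (a step that is already met when the one before it is completed fails the run):
1. the lid is shut (value of joint lid below 0.05 rad), for 0.1 s.
2. with the lid shut, the hook is at the eye and its gate is pressed open (value of joint lid below 0.05 rad and value of joint gate above 0.3 rad and distance between hook_pocket and eye_mid below 0.035 m and contact force between hook and box above 0.5 N).
3. the gate has snapped shut behind the bar while the hook is still held in the gripper (value of joint gate below 0.08 rad and z of eye_mid in the frame of hook_pocket above -0.009 m and distance between hook_pocket and eye_mid below 0.03 m and contact force between the fingers and hook above 3 N), for 0.1 s.
At the end, for the whole second after the job is handed in: The lid is shut (under 0.05 rad), the gate is shut (under 0.08 rad) and the hook hangs on the eye with the bar in its pocket (the eye's mid point within 30 mm along the hook's x, 26 mm along its y and 19 mm along its z of the pocket centre, and that centre more than 78 mm above the desk) (value of joint lid below 0.05 rad and value of joint gate below 0.08 rad and x of eye_mid in the frame of hook_pocket between -0.03 and 0.03 m and y of eye_mid in the frame of hook_pocket between -0.026 and 0.026 m and z of eye_mid in the frame of hook_pocket between -0.019 and 0.019 m and height (world z) of hook_pocket above 0.078 m); the robot touches nothing.
It fails at once if the gripped hook is pressed or pulled against the box, lid or eye with more than 25 N (contact force between hook and box above 25 N and contact force between the fingers and hook above 8 N).
It fails at once if a bystander is shifted by more than 30 mm (distance of any of objective_can, tape_roll, dropper_bottle from where it was at the start of the episode above 0.03 m).
It also fails if it takes over 58 s, if anything falls off the work surface, if the arm or the gripper's body presses on something with over 40 N, if the wrist force passes 120 N, or if a joint passes its speed limit or range.

## Working session

There is one attempt and no reset: what is moved stays moved. The work goes in short steps, Python scripts to look and compute and a shell command to move; the robot and the scene stay as the last step left them, time stands still between calls to the robot, and variables do not carry over. Pictures are saved under pics/ and viewed, and the job is handed in when it is done.

```bash
mkdir -p pics; python3 - <<'E'
from bench import arm
import cv2,numpy as np,pickle
s=arm.observe(); print(s)
d={}
for n in ["scene","top","wrist"]:
    st=arm.observe(); c=arm.camera(n); d[n]=(st,c)
    print(n,c["vertical_fov"],c["cx"],c["cy"],c.get("view",c.get("mount")).round(4).tolist())
    cv2.imwrite(f"pics/a_{n}.png",c["color"])
pickle.dump(d,open("a.pkl","wb"))
E
```

```text
{'clock': 0.0, 'joint_positions': array([ 1.22000452e+00,  3.20277694e-01,  1.56566953e+00, -3.78522966e-07,
        1.25738845e+00, -1.99926093e-02]), 'joint_vel': array([-1.36294108e-03, -7.73083072e-05, -1.10529406e-03,  2.09992391e-03,
        1.05503978e-03,  1.39811933e-03]), 'joint_torque': array([ 4.45203914e-04, -4.12471569e+01, -2.31972420e+01,  7.29676802e-02,
        4.59592079e-02, -1.48120521e-04]), 'eef_pos': array([186.58229606, 543.35544599, 213.13212595]), 'tcp_rot': array([ 1.64646371e-01,  9.86352276e-01, -8.56609457e-04, -1.60470390e-04]), 'contact_force': array([ 0.86982874,  0.06145373, -0.65759587]), 'torque': array([-0.01034484, -0.02012676, -0.01312841]), 'width': 90.98146624039856}
scene 46.19729269733984 258.0627671608642 199.52993573070606 [[0.6916, -0.7222, -0.0132, -295.5974], [-0.3056, -0.276, -0.9113, 298.7622], [0.6545, 0.6343, -0.4115, 649.5161], [0.0, 0.0, 0.0, 1.0]]
top 57.14594238692252 256.063505038553 187.0188643334834 [[0.0152, -0.9999, -0.0024, 96.8601], [-0.9934, -0.0148, -0.114, 531.5847], [0.1139, 0.0041, -0.9935, 873.5651], [0.0, 0.0, 0.0, 1.0]]
wrist 70.11048740006574 256.3890622461977 190.51564827828824 [[-0.0009, -0.965, -0.2624, 75.2201], [1.0, -0.0007, -0.0006, 0.4542], [0.0004, -0.2624, 0.965, -171.2494], [0.0, 0.0, 0.0, 1.0]]
```

View pics/a_scene.png

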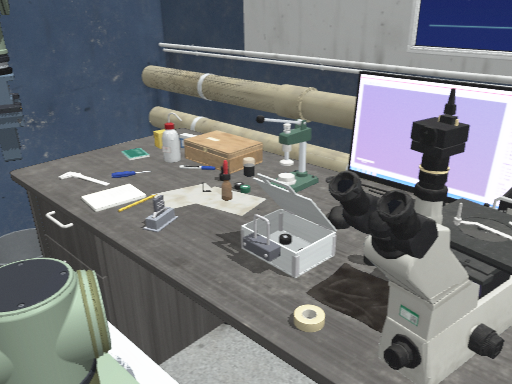

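View pics/a_top.png

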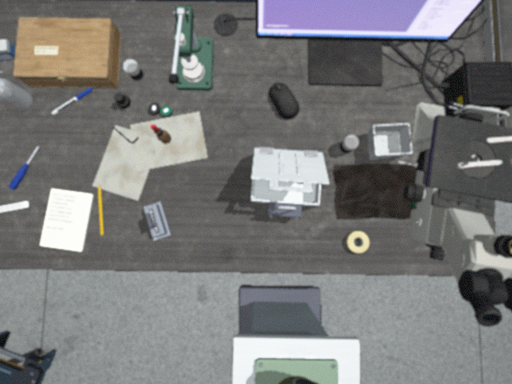

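View pics/a_wrist.png

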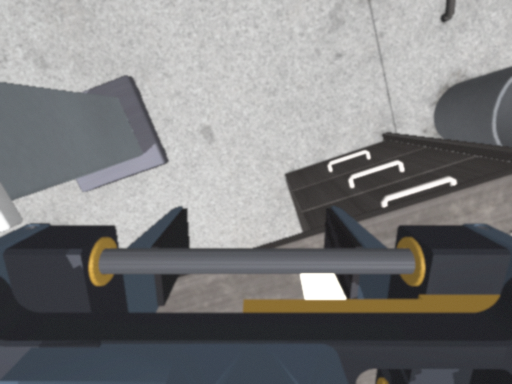

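```bash
cat > h.py <<'E'
import numpy as np,cv2
from scipy.spatial.transform import Rotation as R
def f(c): return c["color"].shape[0]/2/np.tan(np.radians(c["vertical_fov"])/2)
def world(c,st=None):
    z=c["range_z"].astype(float); v,u=np.mgrid[:z.shape[0],:z.shape[1]]; F=f(c)
    p=np.stack([(u-c["cx"])/F*z,(v-c["cy"])/F*z,z],-1)
    if "view" in c:
        M=np.linalg.inv(c["view"])
    else:
        T=np.eye(4);T[:3,:3]=R.from_quat(st["tcp_rot"]).as_matrix();T[:3,3]=st["eef_pos"];M=T@c["mount"]
    w=p@M[:3,:3].T+M[:3,3]; w[z<=0]=np.nan
    return w
def crop(c,u0,u1,v0,v1,k,fn):
    cv2.imwrite(fn,cv2.resize(c["color"][v0:v1,u0:u1],None,fx=k,fy=k,interpolation=cv2.INTER_CUBIC))
E
python3 - <<'E'
from h import *
import pickle
d=pickle.load(open("a.pkl","rb"))
t=d["top"][1];s=d["scene"][1]
W=world(t);S=world(s)
for n,(u,v) in dict(desk=(230,180),edge=(230,262),tape=(357,232),tapec=(357,242),can=(350,142),drop=(160,132),hold=(157,220),lidtop=(290,155),lidfree=(290,178),lug=(287,210)).items(): print(n,W[v,u].round(1))
for n,(u,v) in dict(hold=(158,222),hookt=(158,200),drop=(226,165),tape=(300,318),lid=(300,200)).items(): print("s",n,S[v,u].round(1))
crop(t,230,390,120,260,5,"pics/b1.png");crop(t,130,190,180,260,8,"pics/b2.png")
crop(s,225,345,165,280,6,"pics/b3.png");crop(s,130,190,180,240,8,"pics/b4.png")
E
```

```text
desk [nan nan nan]
edge [337.4 169.3   2.5]
tape [ 419.4 -156.2   15. ]
tapec [ 393.4 -160.1   -0.5]
can [ 645.6 -131.4   54.2]
drop [658.2 344.5  77.8]
hold [442.1 355.3  29.6]
lidtop [604.5  22.8  80.2]
lidfree [536.3  29.9 160. ]
lug [470.9  27.6  59. ]
s hold [418.1 337.8  23.6]
s hookt [437.  356.2  72.2]
s drop [661.8 346.6 106.9]
s tape [ 376.8 -151.1   18.3]
s lid [542.9 -12.8 148.6]
```

View pics/b1.png

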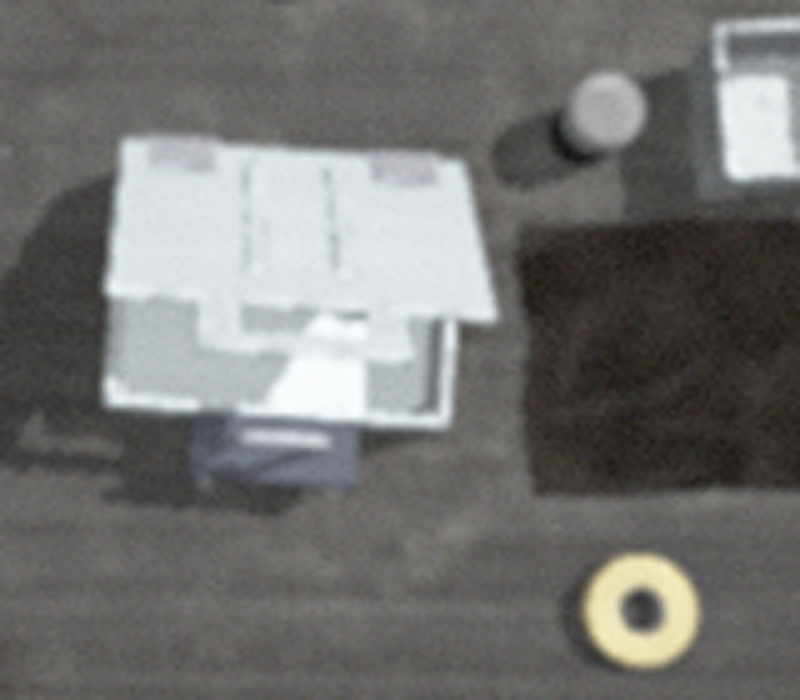

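View pics/b2.png

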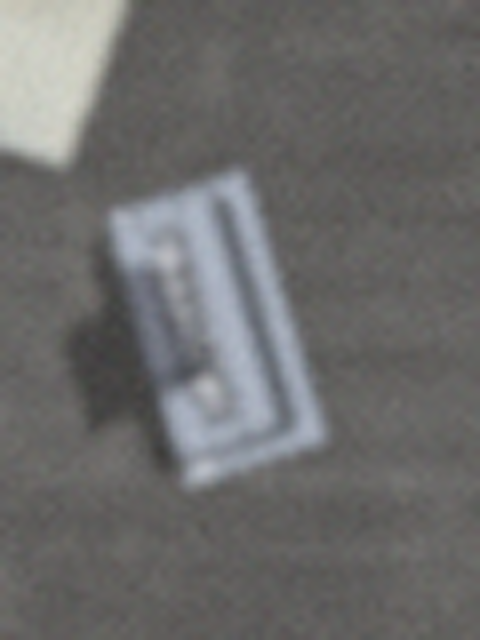

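View pics/b3.png

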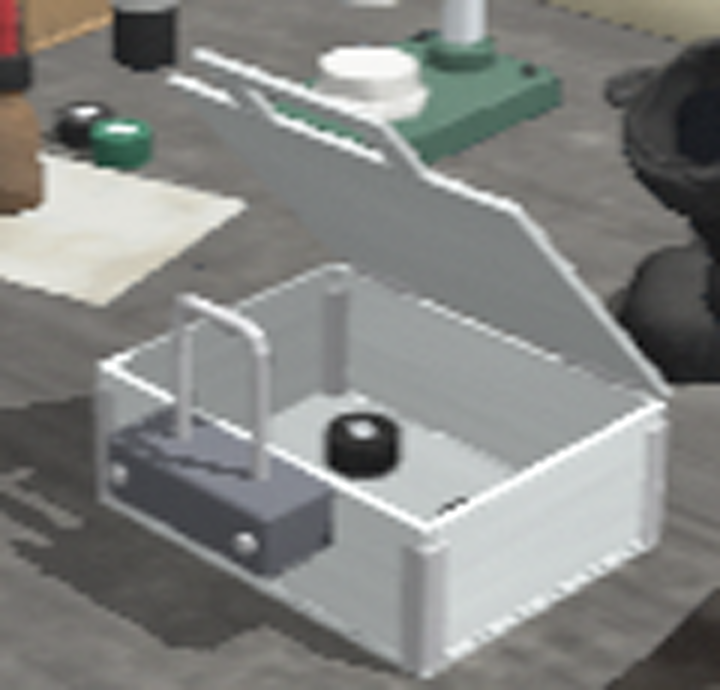

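View pics/b4.png

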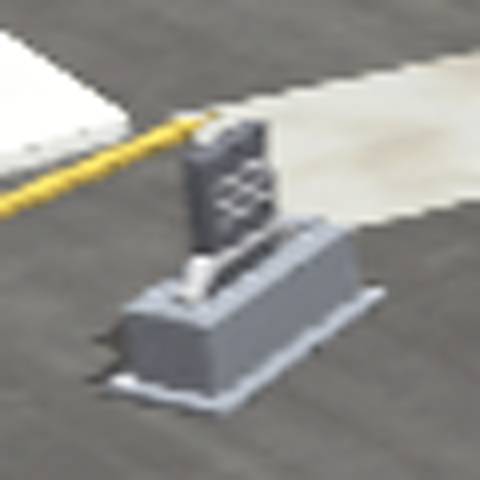

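```bash
cat >> h.py <<'E'
def ray(c,u,v,st=None):
    F=f(c); M=np.linalg.inv(c["view"]) if "view" in c else cammat(c,st)
    dd=M[:3,:3]@np.array([(u-c["cx"])/F,(v-c["cy"])/F,1.]); return M[:3,3],dd/np.linalg.norm(dd)
def cammat(c,st):
    T=np.eye(4);T[:3,:3]=R.from_quat(st["tcp_rot"]).as_matrix();T[:3,3]=st["eef_pos"];return T@c["mount"]
def tri(*rays):
    A=np.zeros((3,3));b=np.zeros(3)
    for o,d in rays:
        P=np.eye(3)-np.outer(d,d);A+=P;b+=P@o
    x=np.linalg.solve(A,b); return x,[np.linalg.norm((np.eye(3)-np.outer(d,d))@(x-o)) for o,d in rays]
E
python3 - <<'E'
from h import *
import pickle
d=pickle.load(open("a.pkl","rb"))
t=d["top"][1];s=d["scene"][1]
W=world(t);S=world(s)
print("tool axes",R.from_quat(d["top"][0]["tcp_rot"]).as_matrix().round(3).tolist())
# bar ends: top left=+y
for n,a,b in [("bar+y",(278.6,207.6),(255.2,214.8)),("bar-y",(295.6,207.8),(268.8,222.5))]:
    p,e=tri(ray(t,*a),ray(s,*b)); print(n,p.round(1),np.round(e,1))
# block corners at base, top view & scene not needed
# lug: top-cloud points
m=(abs(W[...,2]-60)<6)&(W[...,0]>430)&(W[...,0]<485)&(abs(W[...,1]-28)<70)
P=W[m];print("lug",len(P),P.mean(0).round(1)); 
r=cv2.minAreaRect(P[:,:2].astype(np.float32));print(r)
# lid plane from top
u0,u1,v0,v1=252,322,152,176
P=W[v0:v1,u0:u1].reshape(-1,3);P=P[~np.isnan(P).any(1)];P=P[P[:,2]>70]
c=P.mean(0);n=np.linalg.svd(P-c)[2][2];n*=np.sign(n[2]);
for _ in range(3):
    k=abs((P-c)@n)<4;P=P[k];c=P.mean(0);n=np.linalg.svd(P-c)[2][2];n*=np.sign(n[2])
print("lid n",n.round(3),"ang",np.arccos(n[2]).round(3),"yaw",np.arctan2(n[1],n[0]).round(3),c.round(1),len(P),np.std((P-c)@n))
# hinge: intersect plane with z=64ish
print("hinge x at z=62,y=c:",c[0]+n[2]/n[0]*(c[2]-62))
# box whole outline z 50..62
m=(abs(W[...,2]-58)<6)&(W[...,0]>430)&(W[...,0]<640)&(abs(W[...,1]-25)<120)
P=W[m];print("tub",P.min(0).round(1),P.max(0).round(1))
# scene bar/legs ranges
# holder
m=(abs(W[...,2]-29)<5)&(W[...,0]>370)&(W[...,0]<520)&(abs(W[...,1]-350)<80)
P=W[m];print("hold",len(P),cv2.minAreaRect(P[:,:2].astype(np.float32)),P.mean(0).round(1))
m=(W[...,2]>45)&(W[...,0]>370)&(W[...,0]<520)&(abs(W[...,1]-350)<80)
P=W[m];print("hook",len(P),P.mean(0).round(1),P.min(0).round(1),P.max(0).round(1)); print(np.c_[np.argwhere(m),P.round(0)][:40].tolist())
m=(S[...,2]>45)&(S[...,0]>370)&(S[...,0]<520)&(abs(S[...,1]-350)<80)
P=S[m];print("hookS",len(P),P.mean(0).round(1),P.min(0).round(1),P.max(0).round(1))
c=P.mean(0);n=np.linalg.svd(P-c)[2];print(n.round(3))
m=(abs(S[...,2]-30)<4)&(S[...,0]>370)&(S[...,0]<520)&(abs(S[...,1]-350)<80)
P=S[m];print("holdS",len(P),cv2.minAreaRect(P[:,:2].astype(np.float32)))
E
```

```text
tool axes [[-0.946, 0.325, -0.001], [0.325, 0.946, -0.002], [0.0, -0.002, -1.0]]
bar+y [473.7  51.5 118.2] [0.7 0.7]
bar-y [473.7  12.2 113.7] [0.3 0.3]
lug 364 [468.5  31.9  59.5]
((469.2109375, 16.72353744506836), (115.61166381835938, 31.031461715698242), 89.69208526611328)
lid n [ 0.746 -0.039  0.664] ang 0.844 yaw -0.053 [576.9  32.9 114.2] 1608 1.1688829200817585
hinge x at z=62,y=c: 623.3811162580624
tub [453.7 -54.5  52.2] [625.  116.7  63.9]
hold 275 ((440.4377746582031, 362.23687744140625), (80.30538177490234, 34.088661193847656), 20.52078628540039) [439.6 358.3  29.4]
hook 105 [440.1 359.9  67.4] [424.2 352.6  45.4] [456.4 370.6  77.4]
[[214.0, 146.0, 455.0, 370.0, 75.0], [214.0, 147.0, 455.0, 367.0, 77.0], [214.0, 148.0, 455.0, 365.0, 75.0], [214.0, 149.0, 455.0, 363.0, 74.0], [214.0, 150.0, 456.0, 362.0, 67.0], [214.0, 151.0, 456.0, 363.0, 57.0], [214.0, 152.0, 456.0, 363.0, 50.0], [215.0, 146.0, 453.0, 371.0, 72.0], [215.0, 147.0, 453.0, 367.0, 75.0], [215.0, 148.0, 453.0, 364.0, 77.0], [215.0, 149.0, 453.0, 362.0, 76.0], [215.0, 150.0, 453.0, 362.0, 70.0], [215.0, 151.0
[... 548 characters left out ...]
 360.0, 65.0], [217.0, 152.0, 449.0, 360.0, 59.0], [217.0, 153.0, 449.0, 360.0, 51.0], [218.0, 147.0, 446.0, 367.0, 75.0], [218.0, 148.0, 446.0, 366.0, 71.0], [218.0, 149.0, 446.0, 363.0, 71.0], [218.0, 150.0, 446.0, 360.0, 75.0], [218.0, 151.0, 446.0, 360.0, 67.0], [218.0, 152.0, 446.0, 359.0, 59.0], [218.0, 153.0, 446.0, 359.0, 51.0], [219.0, 147.0, 443.0, 367.0, 73.0], [219.0, 148.0, 443.0, 364.0, 75.0], [219.0, 149.0, 443.0, 362.0, 74.0]]
hookS 145 [439.7 359.2  62.5] [424.4 352.7  45. ] [461.3 370.   78.5]
[[-0.887 -0.26  -0.382]
 [-0.382 -0.051  0.923]
 [-0.259  0.964 -0.054]]
holdS 170 ((442.5929870605469, 361.761962890625), (81.24456024169922, 33.948734283447266), 17.474214553833008)
```

```bash
cat > go.py <<'E'
import sys,numpy as np
from h import *
from bench import arm
# usage: go.py x y z yaw   yaw: direction angle of tool y minus pi/2 (hook/box yaw); tool x = -x axis of yaw
s=arm.observe();x,y,z,yaw=map(float,sys.argv[1:5])
T=R.from_quat(s["tcp_rot"]).as_matrix()
c,n=np.cos(yaw),np.sin(yaw)
G=np.array([[-c,-n,0],[-n,c,0],[0,0,-1]]).T.T
G=np.column_stack([[-c,-n,0],[-n,c,0],[0,0,-1]])
d=T.T@(np.array([x,y,z])-s["eef_pos"])/10
print("clock",round(s["clock"],2),"pos",s["eef_pos"].round(1),"F",s["contact_force"].round(1),"w",round(s["width"],1),"j",s["joint_positions"].round(2))
print("shift cm",d.round(2),"turn",R.from_matrix(T.T@G).as_rotvec().round(3))
E
python3 go.py 569 32 220 -0.053
```

```text
clock 0.15 pos [186.6 543.5 213.3] F [0.1 1.1 1.5] w 91.4 j [ 1.22  0.32  1.57 -0.    1.26 -0.02]
shift cm [-52.78 -35.96  -0.62] turn [-0.001 -0.    -0.278]
```

```bash
python3 -m jog '[[[-2.6,-1.8,-1.5,0,0,-0.03],[-5.3,-3.6,-2,0,0,-0.06],[-8,-5.4,-2,0,0,-0.09],[-10.6,-7.2,-2,0,0,-0.12],[-13.2,-9,-2,0,0,-0.15],[-15.8,-10.8,-2,0,0,-0.18],[-18.5,-12.6,-2,0,0,-0.21],[-21.1,-14.4,-2,0,0,-0.24],[-23.7,-16.2,-2,0,0,-0.278],[-26.4,-18,-2,0,0,-0.278]]]' 0; python3 go.py 569 32 220 -0.053
```

```text
clock: 0.98
eef_pos: [378.4, 286.4, 233.8]
tcp_rot: [0.026, 1.0, -0.0, -0.0]
contact_force: [-0.1, 0.7, 0.4]
width: 27.6
clock 0.98 pos [378.4 286.4 233.8] F [-0.1  0.7  0.4] w 27.6 j [ 0.62  0.15  1.75  0.    1.25 -0.9 ]
shift cm [-20.34 -24.43   1.38] turn [-0.    -0.     0.002]
```

```bash
python3 -m jog '[[[-2.1,-2.5,0,0,0,0],[-4.2,-5,0,0,0,0],[-6.3,-7.5,0,0,0,0],[-8.4,-10,0,0,0,0],[-10.5,-12.5,0,0,0,0],[-12.6,-15,0,0,0,0],[-14.7,-17.5,0,0,0,0],[-16.8,-20,0,0,0,0],[-18.9,-22.5,0,0,0,0],[-20.3,-24.4,1.4,0,0,0]]]' 0; python3 go.py 569 32 150 -0.053
python3 - <<'E'
from h import *
from bench import arm
c=arm.camera("scene"); crop(c,150,400,60,290,3,"pics/c1.png")
E
```

```text
clock: 1.82
eef_pos: [570.9, 31.3, 221.9]
tcp_rot: [0.027, 1.0, -0.0, 0.003]
contact_force: [0.3, 0.8, 0.6]
width: 0.6
clock 1.82 pos [570.9  31.3 221.9] F [0.3 0.8 0.6] w 0.6 j [ 0.03  0.31  1.56 -0.    1.27 -1.48]
shift cm [0.24 0.06 7.19] turn [-0.     0.006 -0.001]
```

View pics/c1.png

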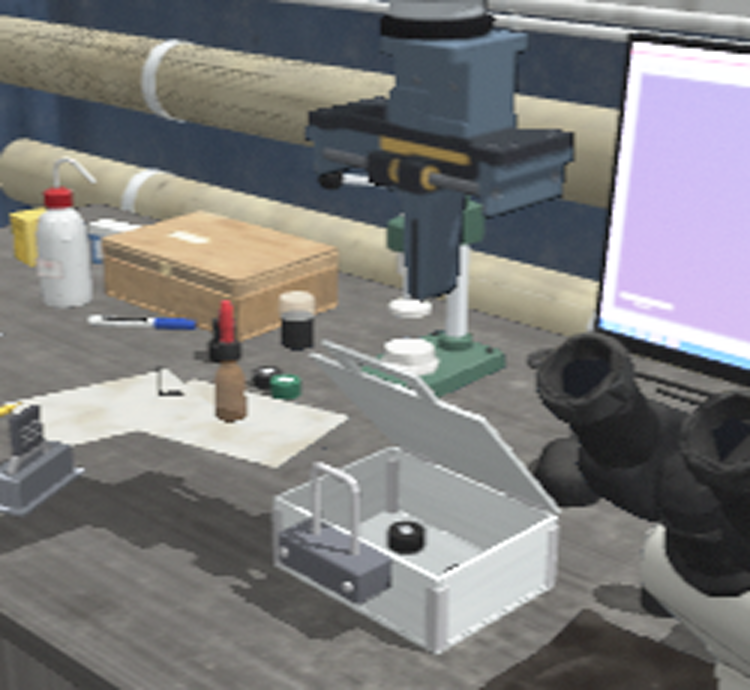

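```bash
python3 -m jog '[[[0.1,0,0.8,0,0,0],[0.2,0,1.6,0,0,0],[0.2,0,2.4,0,0,0],[0.2,0,3.2,0,0,0],[0.2,0,4,0,0,0],[0.2,0,4.8,0,0,0],[0.2,0,5.6,0,0,0],[0.2,0,6.4,0,0,0],[0.2,0,7.2,0,0,0],[0.3,0,8,0,0,0]]]' 0; python3 go.py 545 32 64 -0.053
```

```text
clock: 2.7
eef_pos: [565.5, 33.7, 139.6]
tcp_rot: [0.026, 1.0, 0.0, 0.001]
contact_force: [0.4, -0.5, 3.5]
width: 0.3
clock 2.7 pos [565.5  33.7 139.6] F [ 0.4 -0.5  3.5] w 0.3 j [ 0.04  0.36  1.7   0.    1.08 -1.48]
shift cm [ 2.05 -0.28  7.56] turn [0.    0.002 0.   ]
```

```bash
python3 -m jog '[[[0.2,0,0.7,0,0,0],[0.4,0,1.4,0,0,0],[0.7,0,2.1,0,0,0],[0.9,0,2.8,0,0,0],[1.1,0,3.5,0,0,0],[1.3,0,4.2,0,0,0],[1.6,0,4.9,0,0,0],[1.8,0,5.6,0,0,0],[2,0,6.3,0,0,0],[2,0,6.8,0,0,0]]]' 0; python3 go.py 545 32 64 -0.053
```

```text
clock: 3.53
eef_pos: [544.2, 34.7, 71.0]
tcp_rot: [0.026, 1.0, 0.0, -0.001]
contact_force: [-1.1, -0.3, 2.2]
width: 0.4
clock 3.53 pos [544.2  34.7  71. ] F [-1.1 -0.3  2.2] w 0.4 j [ 0.04  0.41  1.83  0.    0.91 -1.48]
shift cm [-0.1  -0.27  0.7 ] turn [ 0.    -0.001  0.   ]
```

```bash
python3 -m jog '[[[0,0,0.15,0,0,0],[0,0,0.3,0,0,0],[0,0,0.4,0,0,0],[0,0,0.5,0,0,0],[0,0,0.55,0,0,0],[0,0,0.6,0,0,0],[0,0,0.65,0,0,0],[0,0,0.7,0,0,0],[0,0,0.7,0,0,0],[0,0,0.7,0,0,0]]]' 0; python3 go.py 545 32 64 -0.053
```

```text
clock: 4.37
eef_pos: [545.1, 34.7, 64.9]
tcp_rot: [0.026, 1.0, 0.0, 0.0]
contact_force: [-1.0, 0.2, 0.2]
width: 0.2
clock 4.37 pos [545.1  34.7  64.9] F [-1.   0.2  0.2] w 0.2 j [ 0.04  0.41  1.84  0.    0.89 -1.48]
shift cm [-0.01 -0.27  0.09] turn [0. 0. 0.]
```

```bash
python3 -m jog '[[[0,0,0.05,0,0,0],[0,0,0.1,0,0,0],[0,0,0.15,0,0,0],[0,0,0.2,0,0,0],[0,0,0.2,0,0,0],[0,0,0.2,0,0,0],[0,0,0.2,0,0,0],[0,0,0.2,0,0,0],[0,0,0.2,0,0,0],[0,0,0.2,0,0,0]]]' 0
python3 - <<'E'
from h import *
from bench import arm
c=arm.camera("scene"); crop(c,200,370,150,290,4,"pics/c2.png")
E
```

```text
clock: 5.2
eef_pos: [545.1, 34.7, 64.7]
tcp_rot: [0.026, 1.0, 0.0, 0.001]
contact_force: [-3.6, -0.5, 12.3]
width: 0.5
```

View pics/c2.png

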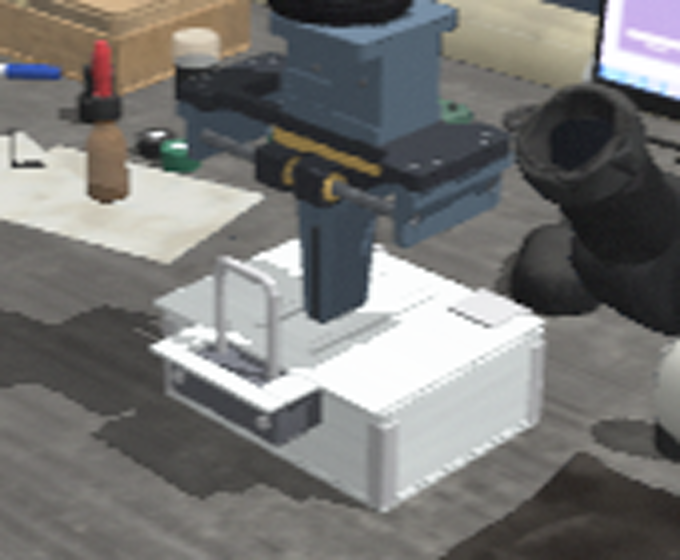

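```bash
python3 -m jog '[[[0,0,-0.5,0,0,0],[0,0,-2.5,0,0,0],[0,0,-5,0,0,0],[0,0,-8,0,0,0],[0,0,-11,0,0,0],[0,0,-14,0,0,0],[1,0,-17,0,0,0],[2,0,-18,0,0,0],[2,0,-18,0,0,0],[2,0,-18,0,0,0]]]' 0
python3 - <<'E'
from h import *
from bench import arm
import pickle
st=arm.observe();c=arm.camera("wrist");t=arm.camera("top"); cv2.imwrite("pics/d1.png",c["color"]); pickle.dump((st,c,t),open("d1.pkl","wb"))
print(st["eef_pos"],st["contact_force"])
E
```

```text
clock: 6.08
eef_pos: [524.4, 35.8, 242.4]
tcp_rot: [0.026, 1.0, 0.0, 0.0]
contact_force: [-1.3, -0.2, -0.2]
width: 0.7
[524.43524708  35.78095029 242.40059123] [-1.34696955 -0.19913054 -0.17488212]
```

View pics/d1.png

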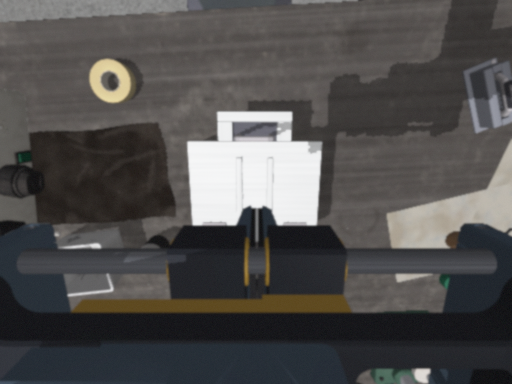

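```bash
python3 - <<'E'
from h import *
import pickle
st,c,t=pickle.load(open("d1.pkl","rb"))
crop(c,180,330,100,235,5,"pics/d2.png");crop(c,440,512,50,140,8,"pics/d3.png");crop(t,240,340,130,230,7,"pics/d4.png")
W=world(c,st)
m=(W[...,2]>95)&(W[...,2]<130)&(abs(W[...,0]-474)<25)&(abs(W[...,1]-32)<40)
P=W[m];print(len(P),P.mean(0).round(1),P.min(0).round(1),P.max(0).round(1))
m=(abs(W[...,2]-64)<6)&(W[...,0]>400)&(W[...,0]<640)&(abs(W[...,1]-32)<100)
P=W[m];print(len(P),P.mean(0).round(1),cv2.minAreaRect(P[:,:2].astype(np.float32)))
k=W[...,0]<485;P=W[m&k];print(len(P),P.mean(0).round(1),cv2.minAreaRect(P[:,:2].astype(np.float32)))
k=(W[...,0]>500)&(W[...,0]<560);P=W[m&k];print("plate y",P[:,1].min(),P[:,1].max())
E
```

```text
247 [472.3  36.4 117.1] [468.5  13.5  95.9] [476.3  58.4 120.4]
12140 [519.6  33.7  64.8] ((524.7593994140625, 33.61920166015625), (170.12184143066406, 161.1845703125), 86.62764739990234)
2517 [464.9  31.5  63.8] ((463.5387268066406, 35.30659866333008), (42.9043083190918, 168.03863525390625), 0.0045491838827729225)
plate y -53.27055258096717 119.21963820517684
```

View pics/d2.png

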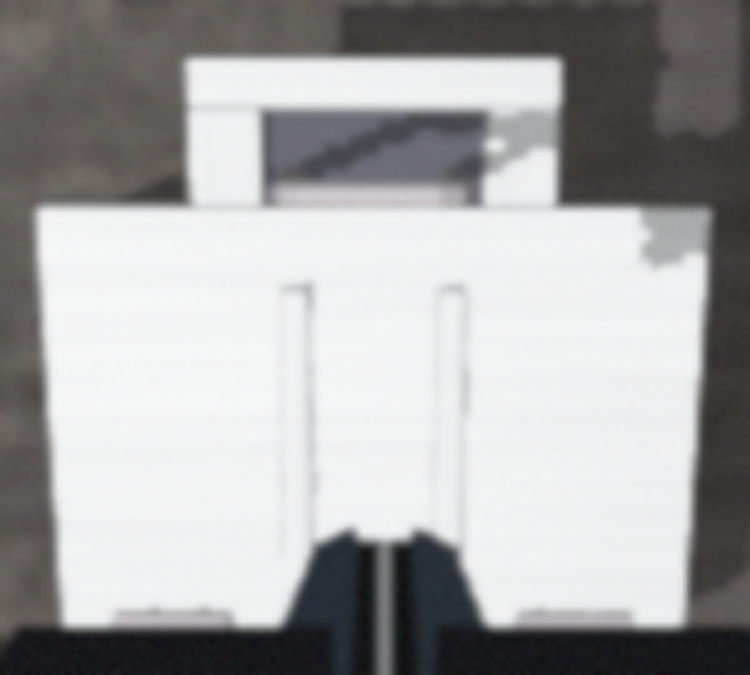

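View pics/d4.png

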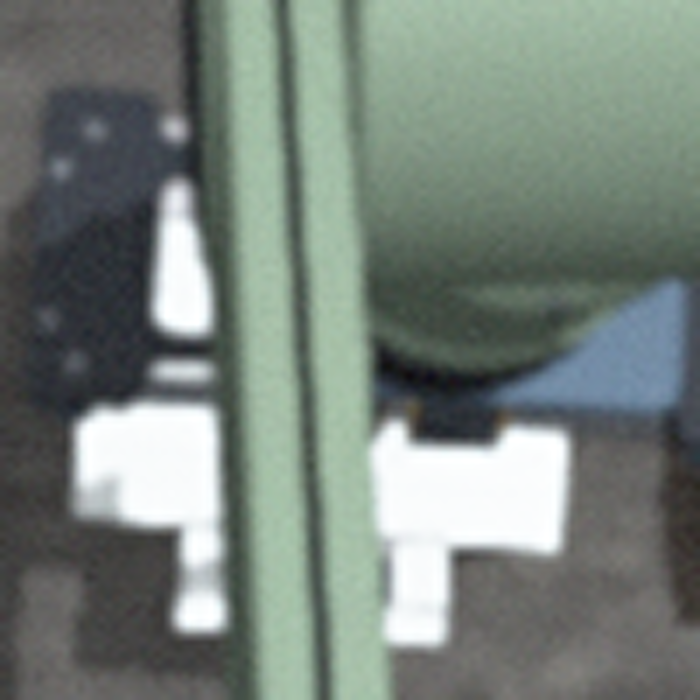

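```bash
python3 go.py 500 379 210 0.29
```

```text
clock 6.18 pos [524.1  35.7 240.9] F [-0.3  1.  -0.5] w 0.5 j [ 0.05  0.23  1.63  0.    1.29 -1.47]
shift cm [ 4.21 34.16  3.1 ] turn [ 0.    -0.003 -0.343]
```

```bash
python3 -m jog '[[[0.4,3.4,0,0,0,-0.04],[0.8,6.8,0,0,0,-0.08],[1.2,10.2,0,0,0,-0.12],[1.6,13.6,0,0,0,-0.16],[2,17,0,0,0,-0.2],[2.4,20.4,0.5,0,0,-0.24],[2.8,23.8,1,0,0,-0.28],[3.2,27.2,1.5,0,0,-0.32],[3.6,30.6,2,0,0,-0.343],[4.2,34.2,3.1,0,0,-0.343]]]' 100
python3 -m jog '[[[0,0,0,0,0,0],[0,0,0,0,0,0],[0,0,0,0,0,0],[0,0,0,0,0,0],[0,0,0,0,0,0],[0,0,0,0,0,0],[0,0,0,0,0,0],[0,0,0,0,0,0],[0,0,0,0,0,0],[0,0,0,0,0,0]]]'
python3 - <<'E'
from h import *
from bench import arm
import pickle
st=arm.observe();c=arm.camera("wrist");t=arm.camera("top");s=arm.camera("scene"); cv2.imwrite("pics/e1.png",c["color"]); pickle.dump((st,c,t,s),open("e1.pkl","wb"))
print(st["eef_pos"],st["contact_force"],st["joint_positions"].round(2))
E
```

```text
clock: 7.02
eef_pos: [501.1, 381.0, 210.2]
tcp_rot: [-0.145, 0.989, -0.0, -0.0]
contact_force: [1.1, -0.2, 0.4]
width: 64.3
clock: 7.85
eef_pos: [501.1, 379.3, 212.1]
tcp_rot: [-0.144, 0.99, 0.0, 0.0]
contact_force: [1.0, -0.8, 0.5]
width: 91.4
[501.06939179 379.30188081 212.14885432] [ 1.00543685 -0.76536721  0.45976829] [ 0.63  0.41  1.44  0.    1.3  -1.23]
```

View pics/e1.png

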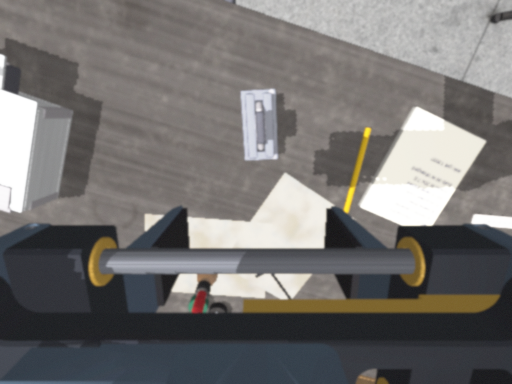

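```bash
python3 - <<'E'
from h import *
import pickle
st,c,t,s=pickle.load(open("e1.pkl","rb"))
crop(c,225,295,80,170,8,"pics/e2.png")
W=world(c,st)
def show(n,m):
    P=W[m];q=P[:,:2].astype(np.float32);vx=cv2.fitLine(q,cv2.DIST_L2,0,.01,.01).ravel();r=cv2.minAreaRect(q)
    print(n,len(P),P.mean(0).round(1),"med z",np.median(P[:,2]).round(1),"line yaw",np.arctan2(vx[1],vx[0]).round(3),"rect",np.round(r[0],1),np.round(r[1],1),np.radians(r[2]).round(3))
b=(abs(W[...,0]-440)<70)&(abs(W[...,1]-360)<60)
show("block",b&(abs(W[...,2]-30)<4)); show("plate",b&(W[...,2]>68)); show("all>24",b&(W[...,2]>24)); show("rail",b&(W[...,2]>36)&(W[...,2]<50))
S=world(s);W=S
b=(abs(W[...,0]-440)<70)&(abs(W[...,1]-360)<60)
show("S block",b&(abs(W[...,2]-30)<4)); show("S plate",b&(W[...,2]>45))
P=W[b&(W[...,2]>50)];
q=W[200:216,150:165]; 
E
```

```text
block 1288 [438.3 365.7  30.3] med z 30.3 line yaw 0.34 rect [439.7 366.3] [80.  33.4] 0.341
plate 56063 [478.  360.8 320.5] med z 326.9 line yaw -1.281 rect [462.7 357. ] [ 71.1 127.7] 0.392
all>24 57444 [477.  360.9 313.5] med z 326.4 line yaw -1.27 rect [452.3 352.7] [ 93.6 127.7] 0.392
rail 53 [433.5 363.9  38.7] med z 38.5 line yaw 0.337 rect [439.3 365.9] [51.7  7.3] 0.324
S block 172 [437.  355.7  30.6] med z 31.2 line yaw 0.21 rect [443.1 361.6] [83.7 34. ] 0.27
S plate 3630 [480.  357.2 399. ] med z 411.1 line yaw -1.062 rect [479.2 364.8] [104.7 123.7] 0.85
```

View pics/e2.png

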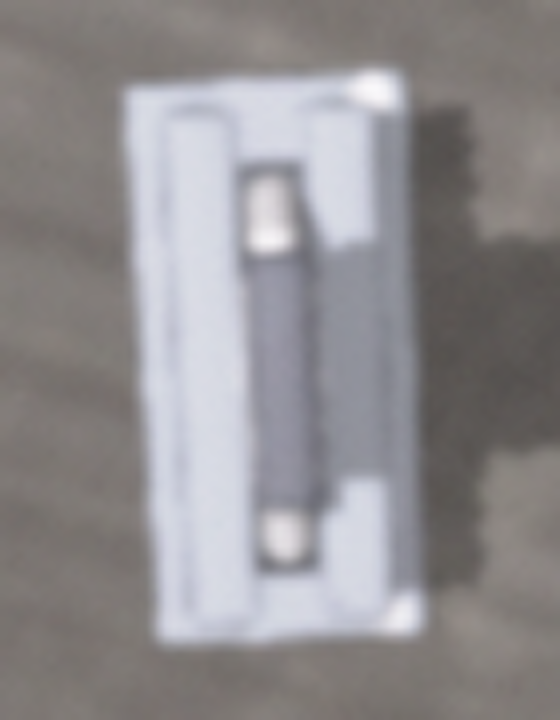

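```bash
python3 - <<'E'
from h import *
import pickle
st,c,t,s=pickle.load(open("e1.pkl","rb"))
W=world(c,st)
b=(abs(W[...,0]-440)<70)&(abs(W[...,1]-360)<60)&(W[...,2]>55)&(W[...,2]<95)
P=W[b];print(len(P),P.mean(0).round(1),np.percentile(P[:,2],[10,50,90]).round(1),cv2.minAreaRect(P[:,:2].astype(np.float32)))
o,d=ray(c,260.4,127.5,st);print((o+d*(75-o[2])/d[2]).round(1))
E
python3 go.py 440 364 130 0.33
```

```text
310 [439.2 366.   74.1] [72.8 74.8 75.9] ((439.3396301269531, 366.16229248046875), (34.79946517944336, 11.060052871704102), 21.010223388671875)
[439.5 366.6  75. ]
clock 8.0 pos [501.  379.5 212. ] F [ 0.4  0.8 -0.4] w 91.5 j [ 0.63  0.41  1.44  0.    1.3  -1.23]
shift cm [6.29 0.26 8.2 ] turn [ 0.    0.   -0.04]
```

```bash
python3 -m jog '[[[0.8,0,0.8,0,0,-0.01],[1.6,0,1.8,0,0,-0.02],[2.4,0.1,2.8,0,0,-0.03],[3.2,0.1,3.8,0,0,-0.04],[4,0.2,4.8,0,0,-0.04],[4.8,0.2,5.8,0,0,-0.04],[5.6,0.2,6.8,0,0,-0.04],[6.3,0.3,7.8,0,0,-0.04],[6.3,0.3,8.8,0,0,-0.04],[6.3,0.3,9.8,0,0,-0.04]]]'
python3 - <<'E'
from h import *
from bench import arm
import pickle
st=arm.observe();c=arm.camera("wrist");t=arm.camera("top");s=arm.camera("scene"); cv2.imwrite("pics/f1.png",c["color"]); pickle.dump((st,c,t,s),open("f1.pkl","wb"))
print(st["eef_pos"],st["contact_force"],st["joint_positions"].round(2)); crop(s,110,210,120,260,5,"pics/f2.png")
E
```

```text
clock: 8.83
eef_pos: [439.8, 364.6, 113.5]
tcp_rot: [-0.165, 0.986, 0.0, 0.0]
contact_force: [-0.1, 0.3, 0.9]
width: 91.4
[439.84964275 364.55061966 113.53012174] [-0.09948423  0.34778326  0.91336077] [ 0.67  0.39  1.72 -0.    1.03 -1.23]
```

View pics/f1.png

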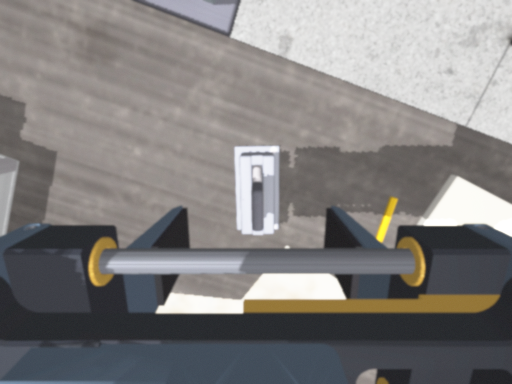

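View pics/f2.png

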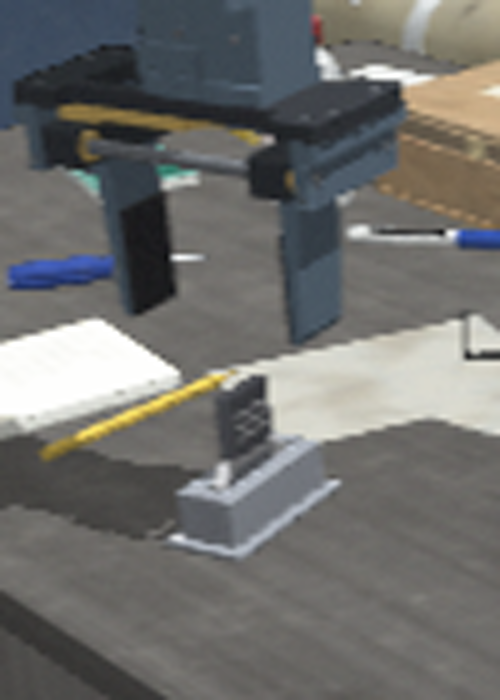

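```bash
python3 -m jog '[[[0,0.1,1,0,0,0],[0,0.1,2,0,0,0],[0,0.1,3,0,0,0],[0,0.1,4,0,0,0],[0,0.1,5,0,0,0],[0,0.1,6,0,0,0],[0,0.1,6.8,0,0,0],[0,0.1,7.2,0,0,0],[0,0.1,7.2,0,0,0],[0,0.1,7.2,0,0,0]]]'; python3 go.py 440 364 42 0.33
```

```text
clock: 9.82
eef_pos: [439.6, 365.4, 41.9]
tcp_rot: [-0.164, 0.986, 0.0, 0.0]
contact_force: [-0.4, -0.3, -1.0]
width: 91.6
clock 9.82 pos [439.6 365.4  41.9] F [-0.4 -0.3 -1. ] w 91.6 j [ 0.67  0.47  1.8   0.    0.87 -1.23]
shift cm [ 0.   -0.14 -0.01] turn [0. 0. 0.]
```

Close on the plate, holding the pose.

```bash
for i in 1; do python3 -m jog '[[[0,0,0,0,0,0],[0,0,0,0,0,0],[0,0,0,0,0,0],[0,0,0,0,0,0],[0,0,0,0,0,0],[0,0,0,0,0,0],[0,0,0,0,0,0],[0,0,0,0,0,0],[0,0,0,0,0,0],[0,0,0,0,0,0]]]' 0; done; python3 -m jog '[[[0,0,0,0,0,0],[0,0,0,0,0,0],[0,0,0,0,0,0],[0,0,0,0,0,0],[0,0,0,0,0,0],[0,0,0,0,0,0],[0,0,0,0,0,0],[0,0,0,0,0,0],[0,0,0,0,0,0],[0,0,0,0,0,0]]]'
```

```text
clock: 10.65
eef_pos: [439.5, 365.3, 42.0]
tcp_rot: [-0.164, 0.986, 0.0, 0.0]
contact_force: [-0.3, 0.4, -0.3]
width: 27.2
clock: 11.48
eef_pos: [439.4, 365.3, 41.9]
tcp_rot: [-0.164, 0.986, 0.0, -0.0]
contact_force: [-0.5, -0.5, 0.1]
width: 10.3
```

```bash
python3 -m jog '[[[0,0,-0.5,0,0,0],[0,0,-1.5,0,0,0],[0,0,-3,0,0,0],[0,0,-5,0,0,0],[0,0,-7.5,0,0,0],[0,0,-10,0,0,0],[0,0,-12.5,0,0,0],[0,0,-15,0,0,0],[0,0,-16,0,0,0],[0,0,-16,0,0,0]]]'; python3 go.py 467 36 190 -0.055
python3 - <<'E'
from h import *
from bench import arm
import pickle
st=arm.observe();c=arm.camera("wrist");s=arm.camera("scene"); pickle.dump((st,c,s),open("g1.pkl","wb"))
print(st["eef_pos"],st["contact_force"]); crop(s,100,200,100,240,5,"pics/g1.png")
crop(c,200,310,180,260,7,"pics/g2.png")
E
```

```text
clock: 12.32
eef_pos: [440.7, 366.3, 205.3]
tcp_rot: [-0.164, 0.986, 0.002, 0.003]
contact_force: [0.8, 0.3, -0.8]
width: 10.3
clock 12.32 pos [440.7 366.3 205.3] F [ 0.8  0.3 -0.8] w 10.3 j [ 0.67  0.32  1.59  0.    1.23 -1.23]
shift cm [  8.23 -32.1    1.4 ] turn [0.004 0.006 0.385]
[440.67161627 366.30002396 205.3351981 ] [ 0.83847982  0.29881961 -0.75454875]
```

View pics/g1.png

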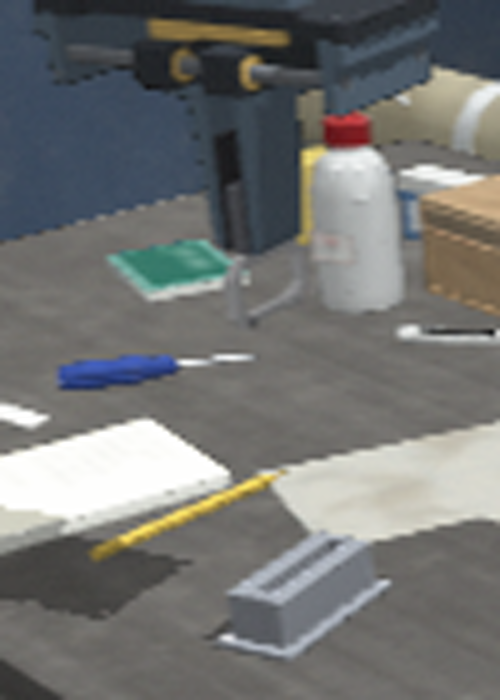

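View pics/g2.png

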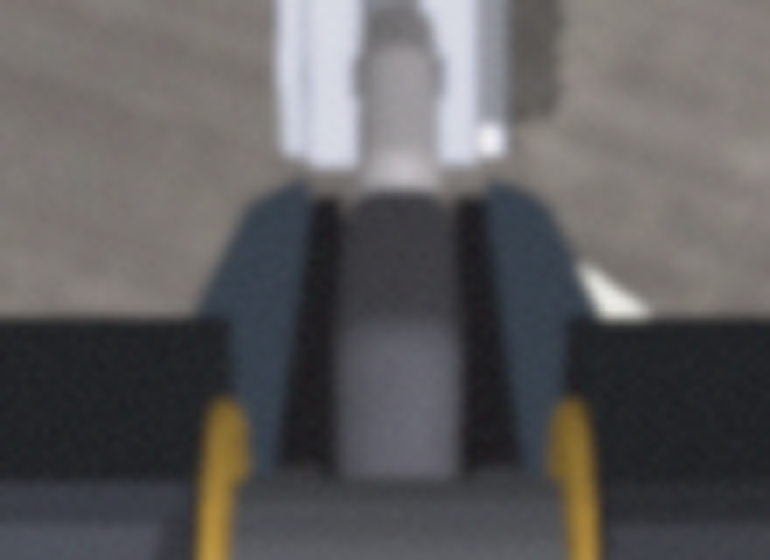

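```bash
python3 -m jog '[[[0.5,-2,0,0,0,0.03],[1.2,-5,0,0,0,0.07],[2.1,-8.5,0,0,0,0.11],[3,-12,0,0,0,0.15],[4,-15.7,0,0,0,0.19],[5,-19.5,0,0,0,0.23],[5.9,-23,0,0,0,0.27],[6.7,-26,0,0,0,0.31],[7.5,-29.2,0.3,0,0,0.35],[8.2,-32,0.8,0,0,0.385]]]'; python3 -m jog '[[[0,0,0,0,0,0],[0,0,0.1,0,0,0],[0,0,0.2,0,0,0],[0,0,0.3,0,0,0],[0,0,0.4,0,0,0],[0,0,0.5,0,0,0],[0,0,0.5,0,0,0],[0,0,0.5,0,0,0],[0,0,0.5,0,0,0],[0,0,0.5,0,0,0]]]';  python3 go.py 467 36 180 -0.055
python3 - <<'E'
from h import *
from bench import arm
import pickle
st=arm.observe();c=arm.camera("wrist");s=arm.camera("scene");t=arm.camera("top"); pickle.dump((st,c,s,t),open("k1.pkl","wb"))
print(st["eef_pos"],st["contact_force"]); crop(s,215,315,130,270,5,"pics/k1.png")
crop(c,190,320,140,260,6,"pics/k2.png")
E
```

```text
clock: 13.25
eef_pos: [464.5, 34.0, 192.3]
tcp_rot: [0.029, 1.0, -0.0, -0.001]
contact_force: [0.2, -0.2, -0.6]
width: 9.9
clock: 14.08
eef_pos: [465.7, 36.1, 189.0]
tcp_rot: [0.027, 1.0, 0.0, 0.0]
contact_force: [-0.0, 0.0, -0.6]
width: 9.7
clock 14.08 pos [465.7  36.1 189. ] F [-0.   0.  -0.6] w 9.7 j [ 0.05  0.17  1.84  0.    1.13 -1.46]
shift cm [-0.13 -0.01  0.9 ] turn [0. 0. 0.]
[465.66135348  36.14713006 189.02939813] [-0.02396964  0.01120162 -0.55939317]
```

View pics/k1.png

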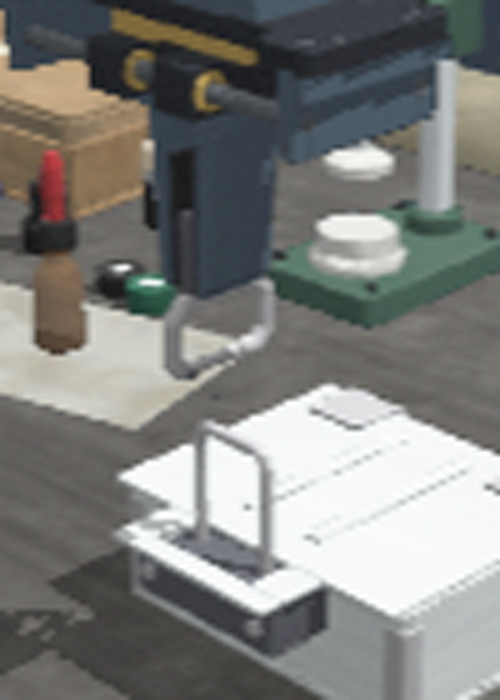

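View pics/k2.png

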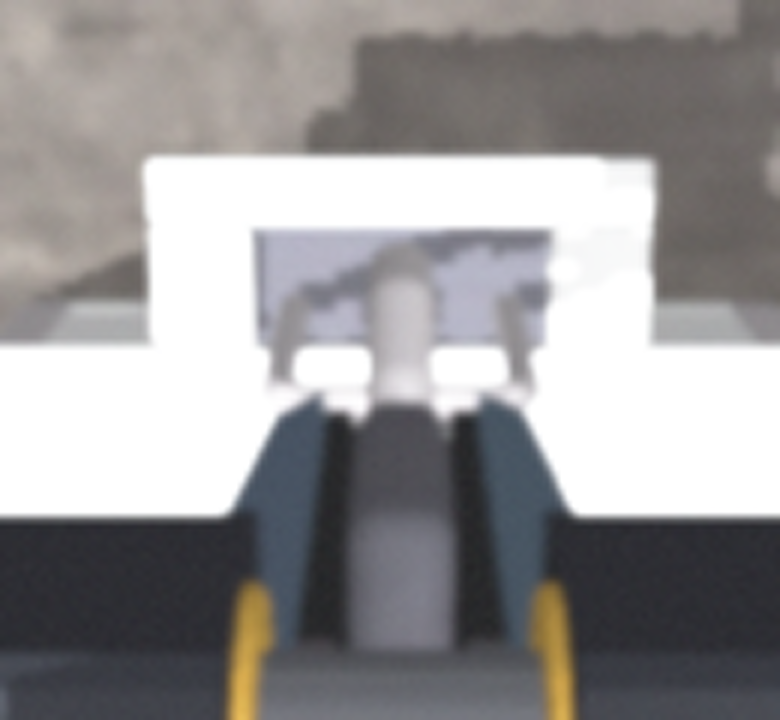

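```bash
cat > ov.py <<'E'
from h import *
import pickle,sys
def proj(c,st,P):
    V=c["view"] if "view" in c else np.linalg.inv(cammat(c,st)); p=np.c_[P,np.ones(len(P))]@V.T; F=f(c)
    return p[:,:2]/p[:,2:3]*F+[c["cx"],c["cy"]]
def overlay(c,st,box,k,fn,bar,yaw,dx=0,dz=0,off=(0,0)):
    u0,u1,v0,v1=box; im=cv2.resize(c["color"][v0:v1,u0:u1],None,fx=k,fy=k,interpolation=cv2.INTER_CUBIC)
    T=np.column_stack([[np.cos(yaw),np.sin(yaw),0],[-np.sin(yaw),np.cos(yaw),0],[0,0,1]])
    o=st["eef_pos"]+[0,0,-20+dz]+T@[dx,0,0]
    H=lambda pts:o+np.array(pts,float)@T.T
    B=lambda pts:np.array(bar)+np.array(pts,float)@T.T
    def pl(P,col):
        q=((proj(c,st,P)+off-[u0,v0]+.5)*k).astype(int); cv2.polylines(im,[q],False,col,1)
    pl(H([[-19.5,0,-14],[10.25,0,-14]]),(0,0,255));pl(H([[10.25,0,-14],[25.5,0,-14],[25.5,0,15]]),(0,255,0));pl(H([[-18,5,17],[-18,5,53],[18,5,53],[18,-5,53]]),(255,0,0))
    pl(B([[0,-20,-45],[0,-20,0],[0,20,0],[0,20,-45]]),(0,0,255))
    cv2.imwrite(fn,im)
E
python3 - <<'E'
from ov import *
st,c,s,t=pickle.load(open("k1.pkl","rb"))
overlay(s,st,(235,285,175,255),9,"pics/k3.png",[472.5,36,116],-0.055)
overlay(c,st,(190,320,140,260),6,"pics/k4.png",[472.5,36,116],-0.055)
E
```

```text
(no output)
```

View pics/k3.png

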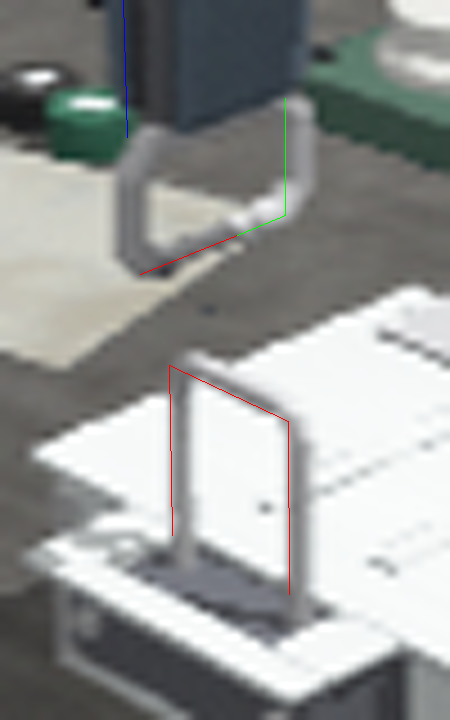

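View pics/k4.png

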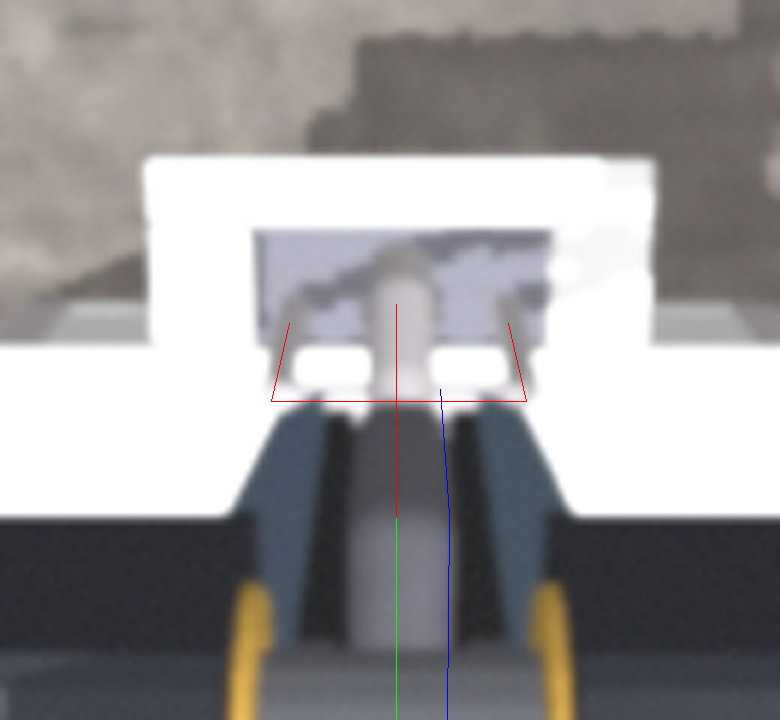

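```bash
python3 - <<'E'
from ov import *
st,c,s,t=pickle.load(open("k1.pkl","rb"))
g=s["color"].astype(int).sum(2)//3
for r in (192,194,196,198): print(r,"hook",dict(zip(range(244,274),g[r,244:274])).items().__repr__()[11:])
for r in (222,224,226,228,230): print(r,"legs",list(g[r,250:274]))
T=lambda yaw:np.column_stack([[np.cos(yaw),np.sin(yaw),0],[-np.sin(yaw),np.cos(yaw),0],[0,0,1]])
o=st["eef_pos"]+[0,0,-20]
for n,P in dict(rear=[-25.5,0,0],front=[25.5,0,0]).items(): print(n,proj(s,st,(o+T(-.055)@P)[None]).round(2))
for n,P in dict(lp=[0,20,-20],lm=[0,-20,-20]).items(): print(n,proj(s,st,(np.array([472.5,36,116])+T(-.055)@P)[None]).round(2))
crop(s,235,285,175,255,9,"pics/k5.png")
E
```

```text
192 hook [(244, np.int64(54)), (245, np.int64(54)), (246, np.int64(58)), (247, np.int64(67)), (248, np.int64(111)), (249, np.int64(141)), (250, np.int64(137)), (251, np.int64(127)), (252, np.int64(110)), (253, np.int64(104)), (254, np.int64(108)), (255, np.int64(109)), (256, np.int64(113)), (257, np.int64(113)), (258, np.int64(111)), (259, np.int64(108)), (260, np.int64(108)), (261, np.int64(108)), (262, np.int64(105)), (263, np.int64(106)), (264, np.int64(108)), (265, np.int64(106)), (266, np.int64(113)), (267, np.int64(129)), (268, np.int64(148)), (269, np.int64(140)), (270, np.int64(112)), (271, np.int64(110)), (272, np.int64(113)), (273, np.int64(116))])
194 hook [(244, np.int64(194)), (245, np.int64(190)), (246, np.int64(189)), (247, np.int64(170)), (248, np.int64(137)), (249, np.int64(136)), (250, np.int64(126)), (251, np.int64(110)), (252, np.int64(109)), (253, np.int64(117)), (254, np.int64(114)), (255, np.int64(106)), (256, np.int64(103)), (257, np.int64(101)), (258, np.int64(99)), (259, np.int64(101)), (260, np.int64(102)), (261, np.int64(104)), (262, np.int64(106)), (263, 
[... 2817 characters left out ...]
, np.int64(248), np.int64(248), np.int64(248), np.int64(248), np.int64(248), np.int64(249), np.int64(250), np.int64(250), np.int64(232), np.int64(145), np.int64(142), np.int64(205), np.int64(244), np.int64(245), np.int64(223), np.int64(196)]
230 legs [np.int64(249), np.int64(248), np.int64(248), np.int64(229), np.int64(147), np.int64(146), np.int64(193), np.int64(238), np.int64(248), np.int64(248), np.int64(248), np.int64(248), np.int64(248), np.int64(240), np.int64(232), np.int64(248), np.int64(234), np.int64(142), np.int64(141), np.int64(178), np.int64(232), np.int64(249), np.int64(249), np.int64(250)]
rear [[247.71 199.46]]
front [[266.22 192.25]]
lp [[253.47 223.61]]
lm [[266.58 229.98]]
```

```bash
python3 -m jog '[[[0,0,0.3,0,0,0],[0,0,0.6,0,0,0],[0,0,0.9,0,0,0],[0,0,1.2,0,0,0],[0,0,1.5,0,0,0],[0,0,1.8,0,0,0],[0,0,2.1,0,0,0],[0,0,2.4,0,0,0],[0,0,2.6,0,0,0],[0,0,2.6,0,0,0]]]';  python3 go.py 465.7 36.1 155 -0.055
python3 - <<'E'
from ov import *
from bench import arm
st=arm.observe();s=arm.camera("scene"); pickle.dump((st,s),open("k6.pkl","wb"))
overlay(s,st,(235,285,175,255),9,"pics/k6.png",[471.8,36,116],-0.055,1,0,(1.3,-.5))
E
```

```text
clock: 15.07
eef_pos: [465.3, 36.0, 162.4]
tcp_rot: [0.027, 1.0, -0.0, -0.0]
contact_force: [-0.6, 0.0, -0.6]
width: 9.9
clock 15.07 pos [465.3  36.  162.4] F [-0.6  0.  -0.6] w 9.9 j [ 0.05  0.19  1.88  0.    1.07 -1.46]
shift cm [-0.04  0.02  0.74] turn [-0.    -0.001  0.   ]
```

View pics/k6.png

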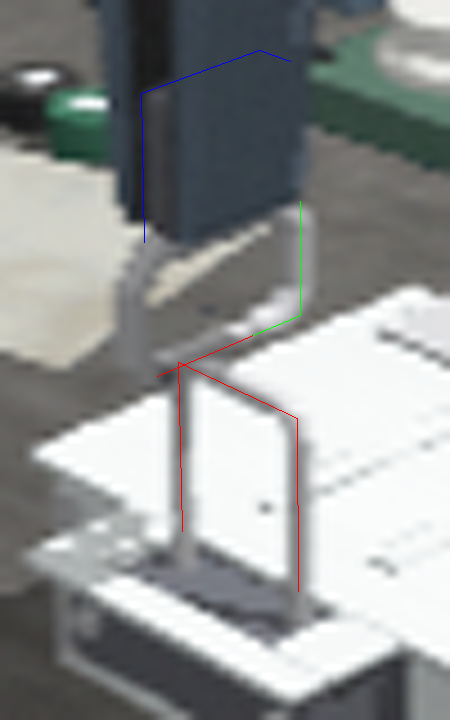

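```bash
python3 -m jog '[[[0,0,0.1,0,0,0],[0,0,0.2,0,0,0],[0,0,0.3,0,0,0],[0,0,0.4,0,0,0],[0,0,0.5,0,0,0],[0,0,0.6,0,0,0],[0,0,0.7,0,0,0],[0,0,0.7,0,0,0],[0,0,0.7,0,0,0],[0,0,0.7,0,0,0]]]'
python3 -m jog '[[[0,0,0.05,0,0,0],[0,0,0.1,0,0,0],[0,0,0.15,0,0,0],[0,0,0.2,0,0,0],[0,0,0.2,0,0,0],[0,0,0.2,0,0,0],[0,0,0.2,0,0,0],[0,0,0.2,0,0,0],[0,0,0.2,0,0,0],[0,0,0.2,0,0,0]]]'
```

```text
clock: 15.95
eef_pos: [465.7, 36.0, 156.0]
tcp_rot: [0.027, 1.0, 0.0, 0.0]
contact_force: [-0.0, -0.2, -1.7]
width: 9.6
clock: 16.78
eef_pos: [465.7, 36.0, 154.0]
tcp_rot: [0.027, 1.0, 0.0, 0.0]
contact_force: [0.4, -0.2, 1.3]
width: 9.5
```

```bash
python3 -m jog '[[[0,0,0.05,0,0,0],[0,0,0.1,0,0,0],[0,0,0.15,0,0,0],[0,0,0.2,0,0,0],[0,0,0.2,0,0,0],[0,0,0.2,0,0,0],[0,0,0.2,0,0,0],[0,0,0.2,0,0,0],[0,0,0.2,0,0,0],[0,0,0.2,0,0,0]]]'
python3 - <<'E'
from ov import *
from bench import arm
st=arm.observe();s=arm.camera("scene"); print(st["contact_force"],st["torque"])
crop(s,235,285,175,255,9,"pics/k7.png")
E
```

```text
clock: 17.62
eef_pos: [465.7, 36.0, 152.0]
tcp_rot: [0.027, 1.0, 0.0, 0.0]
contact_force: [-0.7, -0.3, 1.7]
width: 10.0
[-0.66510606 -0.32007535  1.72126803] [ 0.00756297  0.10283679 -0.01701305]
```

View pics/k7.png

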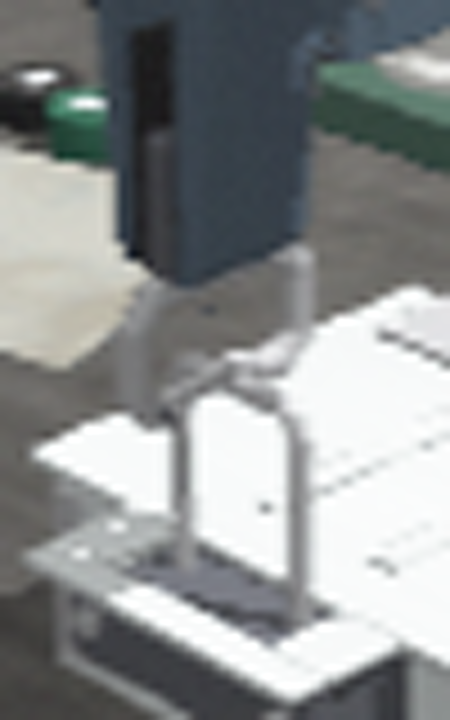

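```bash
python3 -m jog '[[[0,0,0.1,0,0,0],[0,0,0.2,0,0,0],[0,0,0.3,0,0,0],[0,0,0.4,0,0,0],[0,0,0.5,0,0,0],[0,0,0.6,0,0,0],[0,0,0.7,0,0,0],[0,0,0.8,0,0,0],[0,0,0.8,0,0,0],[0,0,0.8,0,0,0]]]'
python3 -m jog '[[[0,0,0.1,0,0,0],[0,0,0.2,0,0,0],[0,0,0.3,0,0,0],[0,0,0.4,0,0,0],[0,0,0.5,0,0,0],[0,0,0.5,0,0,0],[0,0,0.5,0,0,0],[0,0,0.5,0,0,0],[0,0,0.5,0,0,0],[0,0,0.5,0,0,0]]]'
```

```text
clock: 18.5
eef_pos: [465.4, 36.0, 143.8]
tcp_rot: [0.027, 1.0, 0.0, -0.0]
contact_force: [-1.0, 0.2, 2.1]
width: 9.8
clock: 19.33
eef_pos: [464.2, 36.0, 138.3]
tcp_rot: [0.027, 1.0, -0.0, -0.002]
contact_force: [-5.8, 0.1, 2.4]
width: 10.3
```

```bash
python3 - <<'E'
from ov import *
from bench import arm
st=arm.observe();s=arm.camera("scene"); print(st["contact_force"],st["torque"])
crop(s,235,285,175,255,9,"pics/k8.png")
E
```

```text
[-5.79970818  0.11329755  2.35590463] [ 0.09765307  1.0938419  -0.0212854 ]
```

View pics/k8.png

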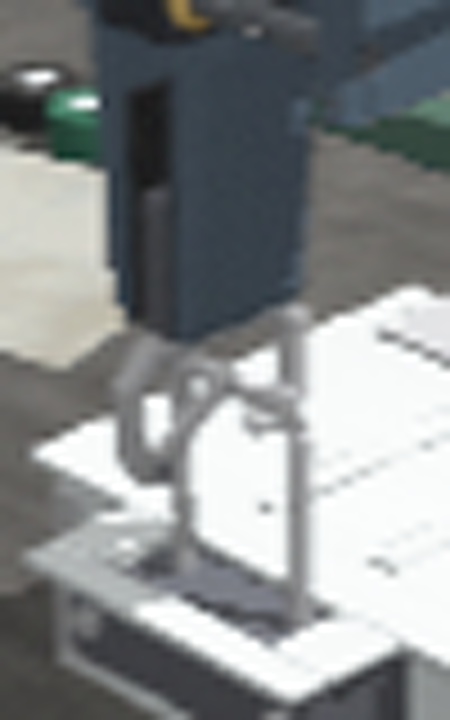

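```bash
python3 -m jog '[[[-0.1,0,0.1,0,0,0],[-0.1,0,0.2,0,0,0],[-0.1,0,0.3,0,0,0],[-0.1,0,0.4,0,0,0],[-0.1,0,0.5,0,0,0],[-0.1,0,0.5,0,0,0],[-0.1,0,0.5,0,0,0],[-0.1,0,0.5,0,0,0],[-0.1,0,0.5,0,0,0],[-0.1,0,0.5,0,0,0]]]'
python3 - <<'E'
from ov import *
from bench import arm
st=arm.observe();s=arm.camera("scene"); print(st["contact_force"],st["torque"])
crop(s,235,285,175,255,9,"pics/k9.png")
E
```

```text
clock: 20.22
eef_pos: [466.6, 35.9, 134.0]
tcp_rot: [0.027, 1.0, -0.0, -0.0]
contact_force: [-4.9, -0.8, 2.9]
width: 9.6
[-4.93039376 -0.81095295  2.90332765] [-0.0158742   0.91608107 -0.01315835]
```

View pics/k9.png

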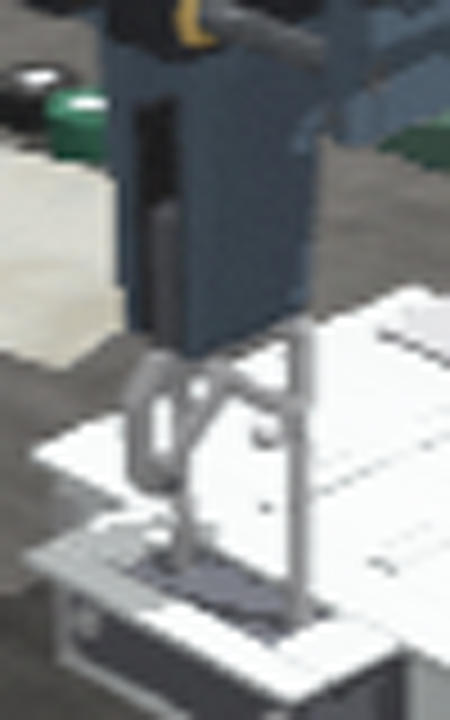

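```bash
python3 -m jog '[[[0,0,0.05,0,0,0],[0,0,0.1,0,0,0],[0,0,0.15,0,0,0],[0,0,0.2,0,0,0],[0,0,0.25,0,0,0],[0,0,0.3,0,0,0],[0,0,0.3,0,0,0],[0,0,0.3,0,0,0],[0,0,0.3,0,0,0],[0,0,0.3,0,0,0]]]'
python3 - <<'E'
from ov import *
from bench import arm
st=arm.observe();s=arm.camera("scene"); print(st["contact_force"],st["torque"])
crop(s,235,285,175,255,9,"pics/k10.png")
E
```

```text
clock: 21.1
eef_pos: [467.3, 35.9, 131.1]
tcp_rot: [0.027, 1.0, 0.0, 0.001]
contact_force: [0.2, -0.3, -1.1]
width: 9.7
[ 0.23778436 -0.31937464 -1.08954282] [-0.04114375  0.00026991  0.03819552]
```

View pics/k10.png

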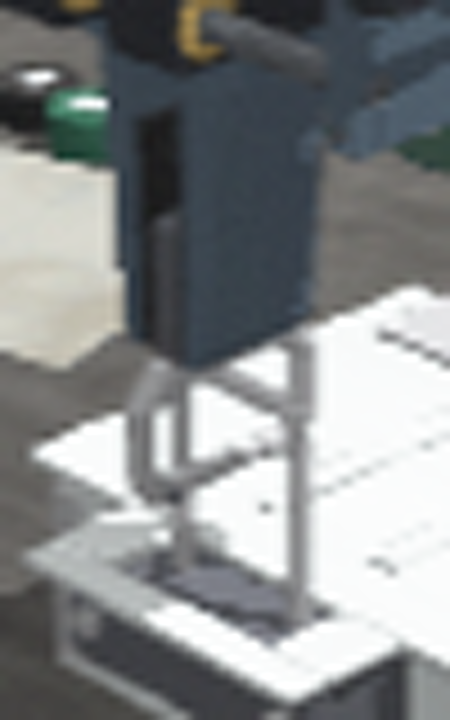

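```bash
python3 -m jog '[[[0,0,0.05,0,0,0],[0,0,0.1,0,0,0],[0,0,0.15,0,0,0],[0,0,0.2,0,0,0],[0,0,0.2,0,0,0],[0,0,0.2,0,0,0],[0,0,0.2,0,0,0],[0,0,0.2,0,0,0],[0,0,0.2,0,0,0],[0,0,0.2,0,0,0]]]'
python3 - <<'E'
from ov import *
from bench import arm
st=arm.observe();c=arm.camera("wrist");t=arm.camera("top"); print(st["contact_force"],st["torque"])
crop(c,190,320,140,260,6,"pics/k11.png")
E
```

```text
clock: 21.98
eef_pos: [466.6, 35.9, 129.0]
tcp_rot: [0.027, 1.0, 0.0, 0.0]
contact_force: [-0.6, -0.1, -0.8]
width: 10.0
[-0.62093784 -0.09515817 -0.79963969] [ 0.0312016   0.03321632 -0.04774828]
```

View pics/k11.png

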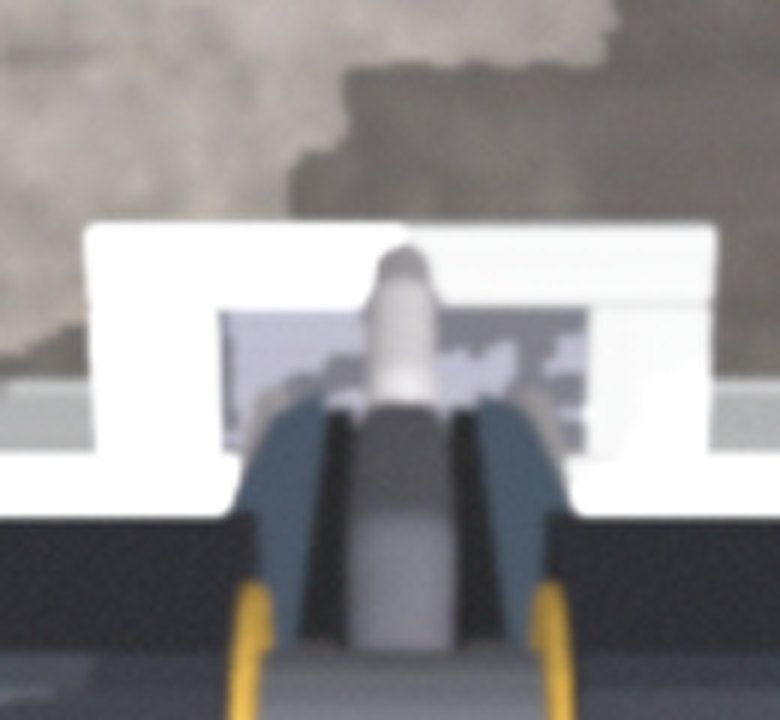

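```bash
python3 -m jog '[[[0,0,0,0,0,0],[0,0,0,0,0,0],[0,0,0,0,0,0],[0,0,0,0,0,0],[0,0,0,0,0,0],[0,0,0,0,0,0],[0,0,0,0,0,0],[0,0,0,0,0,0],[0,0,0,0,0,0],[0,0,0,0,0,0]]]' 100
python3 - <<'E'
from ov import *
from bench import arm
st=arm.observe();s=arm.camera("scene"); print(st["contact_force"],st["width"])
crop(s,225,305,155,255,6,"pics/l1.png")
E
```

```text
clock: 22.92
eef_pos: [466.6, 35.9, 128.9]
tcp_rot: [0.027, 1.0, 0.0, 0.0]
contact_force: [0.3, -0.5, -0.2]
width: 73.5
[ 0.28997403 -0.48797491 -0.22132759] 73.49000584085749
```

View pics/l1.png

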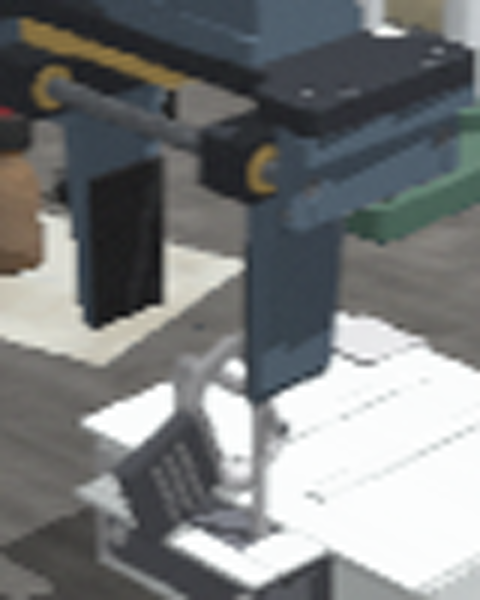

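```bash
python3 -m jog '[[[0,0,-0.3,0,0,0],[0,0,-1.5,0,0,0],[0,0,-3,0,0,0],[0,0,-5,0,0,0],[0,0,-7,0,0,0],[0,0,-9,0,0,0],[0,0,-11,0,0,0],[0,0,-13,0,0,0],[0,0,-14,0,0,0],[0,0,-14,0,0,0]]]' 
python3 -m jog '[[[0,0,0,0,0,0],[-1,0,0,0,0,0],[-2,0,0,0,0,0],[-4,0,0,0,0,0],[-6,0,0,0,0,0],[-8,0,0,0,0,0],[-10,0,0,0,0,0],[-10,0,0,0,0,0],[-10,0,0,0,0,0],[-10,0,0,0,0,0]]]' 
python3 - <<'E'
from ov import *
from bench import arm
st=arm.observe();s=arm.camera("scene");t=arm.camera("top");c=arm.camera("wrist"); print(st["clock"],st["contact_force"],st["width"]); pickle.dump((st,s,t,c),open("m.pkl","wb"))
crop(s,225,305,185,265,8,"pics/m1.png");crop(s,130,360,120,345,3,"pics/m2.png");crop(c,130,400,30,260,3,"pics/m3.png")
E
```

```text
clock: 23.8
eef_pos: [467.9, 36.0, 271.3]
tcp_rot: [0.027, 1.0, 0.0, 0.003]
contact_force: [0.0, 0.0, 0.2]
width: 91.1
clock: 24.63
eef_pos: [566.0, 30.4, 267.8]
tcp_rot: [0.027, 1.0, -0.0, -0.001]
contact_force: [-0.6, -0.7, 0.1]
width: 91.2
24.6333 [-0.64513366 -0.68161332  0.07792453] 91.23524510700295
```

View pics/m1.png

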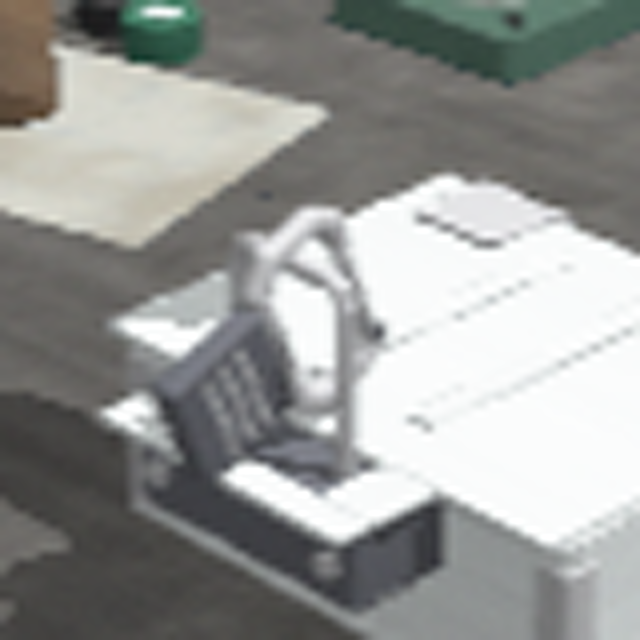

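View pics/m3.png

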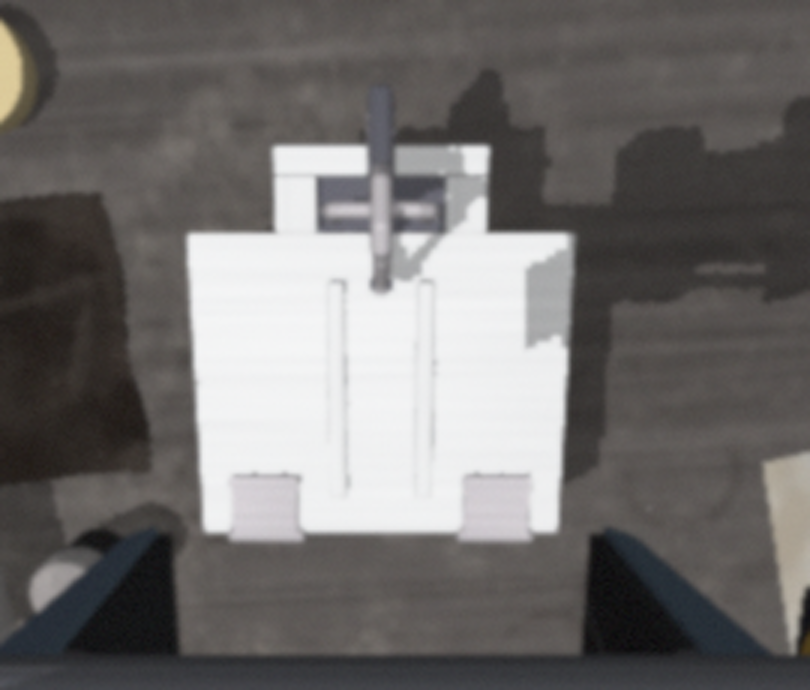

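View pics/m2.png

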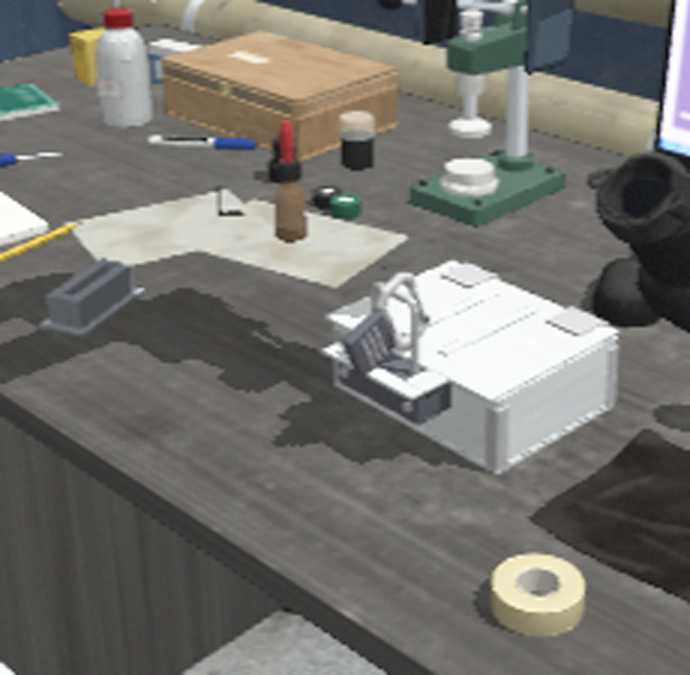

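```bash
python3 - <<'E'
from ov import *
st,s,t,c=pickle.load(open("m.pkl","rb"))
yaw=-.055;T=np.column_stack([[np.cos(yaw),np.sin(yaw),0],[-np.sin(yaw),np.cos(yaw),0],[0,0,1]])
im=np.full((600,800,3),255,np.uint8)
for C,col in ((c,(0,0,255)),(s,(255,0,0)),(t,(0,160,0))):
    W=world(C,st); W=W[~np.isnan(W).any(-1)]; q=(W-[472,36,0])@T
    k=(abs(q[:,1])<12)&(abs(q[:,0])<60)&(q[:,2]>25)&(q[:,2]<160)
    for x,_,z in q[k]: cv2.circle(im,(int(400+x*5),int(600-(z-30)*5)),2,col,-1)
cv2.circle(im,(400,int(600-(115-30)*5)),15,(0,0,0),2)
cv2.imwrite("pics/n1.png",im)
E
```

```text
(no output)
```

View pics/n1.png

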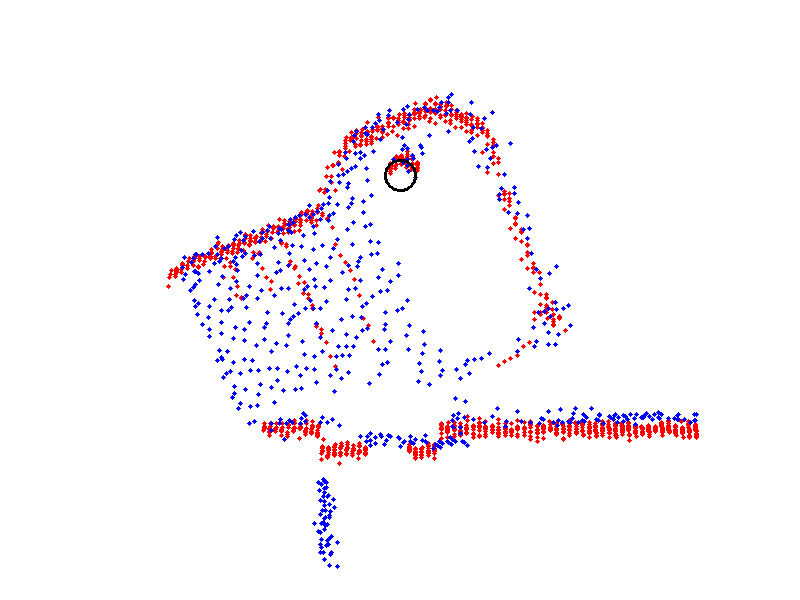

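```bash
python3 -c "
from bench import arm
print(arm.job_done()); s=arm.observe(); print(s['clock'],s['contact_force'])"
```

```text
the job is handed in; nothing more can be done
None
the job is handed in; nothing more can be done
```

The box is locked and the job is handed in at about 25 s of the 58 s allowed. No verdict was reported back.

**What I did:**
- I pushed the lid shut from above until it met its stop, at about 12 N.
- I gripped the hook in its block and pressed it straight down on the eye. Contact readings between steps stayed at about 6 N or less. Those are spot readings at the end of each move, not a continuous peak.
- The gate opened and then snapped shut. The force fell to zero and the gate showed straight in the picture. I then opened the gripper and backed away.

**Last checks, from the camera pictures and depth points:**
- **Lid:** flat and shut.
- **Hook:** the bar is enclosed in its frame and the gate line is straight. The pocket centre is about 102 mm above the desk and about 13 mm from the nominal eye point.
- **Surroundings:** the robot is clear, and the bystanders I could see look undisturbed. I did not measure how far they moved, if at all.

**Also worth knowing:**
- When released, the top-heavy hook tipped toward the robot. It now hangs tilted on the bar, with its grip plate resting on the front edge of the lid.
- The scene camera and the top/scene triangulation were about 3–4 mm off from the wrist camera. I used the wrist camera, which the hook grasp bore out, and set the hook relative to the bar.
- By camera and feel, the bar sits about 5 mm above its nominal height.
- I did not do a pull test on the closed gate.

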